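Seat a tile blank in the stamping jig

TASK

Take the long terracotta tile with the hole, held by its projecting hole end, out of the drying rack and set it down flat on a free patch of the table, letting go of it there. Then take it again towards its plain end, slip its hole end in under the bridge of the tilted stamping jig, and let it go so that it slides home, flat on the plate and flush against both fences of the low corner. Leave the short tile in its bay and do not knock the beaker, the tape roll or the mug about.

Things in the scene. Friction and masses are not known exactly. Their poses are not given: they have to be found in the camera images.
- tile_center (a point): Centre (half-way up) of the terracotta tile blank to be seated, a bar 180 x 50 x 20 mm (x, y, z), about 0.3 kg, with a 15 mm hole through it near one end. Its x axis runs along the 180 mm length from the hole end (-x) to the plain end (+x), z is up through the 20 mm thickness. It starts lying in one of the two bays of the rack, hole end projecting 45 mm from the open front of the rack.
- tile_hole (a point): Middle of the hole in the tile, half-way up: 70 mm from the tile's centre on its -x side, so 20 mm from the hole end's face.
- short_center (a point): Centre of the other terracotta tile, 140 x 50 x 20 mm, no hole, x along its length; it lies in the other bay of the rack, projecting 45 mm as well, and stays there.
- rack: Wooden drying rack, fixed, base 150 x 176 x 8 mm; origin on the table under it, 72 mm behind its front edge; x axis points away from its open front. Two bays, middle lines at y = +48 and -48 mm, floor 8 mm above the table, open at the front (-x) and the top, 57 mm wide inside: only 3.5 mm is left beside a tile. Walls 8 mm thick, tops 36 mm above the table; back wall at x = 70 to 80 mm.
- rack_front (a point): Middle of the rack's open front edge, at the height of the bay floors (8 mm above the table); same axes as the rack.
- jig_plate: Smooth slick steel plate of the stamping jig, fixed, falling 22 deg along its x and 18 deg along its y to its low corner, so that a tile let go on it slides down (friction about 0.12). Origin: that locating corner on the plate's surface, 42 mm above the table. Tilted axes: x up along the side fence, y up across from it, z square to the plate. Plate from x = -12 to 150, y = -12 to 100 mm.
- jig_seat (a point): Centre of the tile once seated (tilted axes of the plate): 90, 25, 10 mm from the corner. The tile's x axis then lies along the plate's x, hole end at the end fence (inner face x = 0, 22 mm high), side at the side fence (inner face y = 0, x = 0 to 130 mm, 22 mm high), its plain end projecting 30 mm past the plate's upper edge.
- jig_mouth (a point): Middle of the upper opening of the jig's bridge, 80, 46, 17 mm from the corner (axes of the plate). The bridge, a plate with a round guide hole, spans x = 4 to 80 mm: underside 34 mm, top 41 mm above the plate; free width below y = 0 to 92 mm. A tile passes below it, fingers do not.
- jig: Level plywood base of the jig with four legs, fixed on the table, 12 mm thick: x = -26 to 150, y = -20 to 104 mm about its origin, which lies on the table below the locating corner. Same yaw as the plate: x points the way the plate rises.
- slip_beaker: Bystander: loose white beaker, 70 mm across, 78 mm tall; origin at the centre of its underside. Stands in front of or behind the middle of the table.
- tape_core: Bystander: loose roll of paper tape lying flat, 64 mm across, 24 mm tall; origin at the centre of its underside.
- mug: Bystander: loose dark mug, body 95 mm across, 128 mm tall, with a handle (98 x 151 mm over all); origin at the centre of its underside. Stands behind the rack.
- clay_ball_0: Bystander: grey ball of clay stuck to the table left of the middle, behind the work, 62 mm across, 54 mm tall; origin at the centre of its underside. Does not move.
- stamp_1: Bystander: turned wooden stamp standing fixed on the table beside the clay ball, 26 mm across, 60 mm tall; origin at the centre of its underside. Does not move.

How it is judged:
On the way, in this order (a step that is already met when the one before it is completed fails the run):
1. the tile lies flat on the table, let go (height (world z) of tile_center below 0.0125 m and angle between tile_center's own z axis and vertical below 0.06 rad and contact force between tile and the fingers below 0.05 N and linear speed of tile below 0.01 m/s), for 0.2 s.
2. the tile lies seated in the low corner of the jig, let go (x of tile_center in the frame of jig_plate between 0.086 and 0.094 m and y of tile_center in the frame of jig_plate between 0.021 and 0.029 m and z of tile_center in the frame of jig_plate between 0.006 and 0.014 m and x of tile_hole in the frame of jig_plate below 0.03 m and angle between the x axis of tile_center and the x axis of jig_plate, either way round below 0.06 rad and angle between the z axis of tile_center and the z axis of jig_plate, either way round below 0.06 rad and linear speed of tile below 0.01 m/s and contact force between tile and the fingers below 0.05 N), for 0.2 s.
At the end, for the whole second after the job is handed in: The tile lies flat on the jig's plate, hole end down under the bridge, its end and its side each within 4 mm of (flush with) the two fences and parallel to them within 0.06 rad, at rest and let go (all of step 2); the robot touches nothing.
It fails at once if short_center is shifted by more than 25 mm (distance of short_center from where it was at the start of the episode above 0.025 m).
It fails at once if slip_beaker is shifted by more than 25 mm (distance of slip_beaker from where it was at the start of the episode above 0.025 m).
It fails at once if tape_core is shifted by more than 25 mm (distance of tape_core from where it was at the start of the episode above 0.025 m).
It fails at once if mug is shifted by more than 25 mm (distance of mug from where it was at the start of the episode above 0.025 m).
It fails at once if the beaker or the mug is tipped over (angle between any of slip_beaker, mug's own z axis and vertical above 0.6 rad).
It also fails if it takes over 58 s, if anything falls off the work surface, if the arm or the gripper's body presses on something with over 40 N, if the wrist force passes 120 N, or if a joint passes its speed limit or range.

ROBOT

A 7-joint arm with a two-finger parallel gripper is mounted at the origin on a cart in front of the work surface, level with it; the furniture and walls round the work are solid. World frame = base frame: x ahead of the robot, y to its left, z up, the work surface at z = 0. Lengths are in m, angles in rad, forces in N, time in s.
With the tool pointing down it reaches from about 0.4 to 0.875 m from the base axis. Payload 19.3 kg.
Tool frame: the origin (TCP) lies midway between the tips of the shut fingers; the grasp point (between the pads) lies 19 mm behind it; z points along the fingers, y is the direction in which the jaws open and shut (so a half turn about z gives the same grasp; the last joint's range is limited). The gripper opens to 85 mm and grips with 20 to 120 N. Pads are 22 mm wide; open, the fingers measure 114 mm over their backs; the gripper's body (76 mm by 85 mm) begins 54 mm behind the grasp point. The pads swing forward as they close: fully open they stand 13 mm farther back than shut.
Start: joints at [-1.28, 0.521, -0.036, 1.599, 0.021, 1.021, -0.113], TCP at [0.221, 0.585, 0.231] pointing down, gripper open.
Joint ranges: [-2.91, 2.91], [-0.3, 2.13], [-1.5, 1.42], [0.17, 2.43], [-1.26, 4.41], [0.16, 1.93], [-2.52, 2.52]. Speed limits (rad/s): [1.89, 1.89, 2.39, 2.39, 3.01, 3.01, 3.01].

INTERFACE

Orientations are given as [roll, pitch, yaw] about the fixed x, y, z axes, in that order (R = Rz(yaw) Ry(pitch) Rx(roll)).
In Python, from workcell import bot, eyes gives the robot as it stands. The module is installed in compiled form; this text tells all that it offers.
- The arm moves only by the shell command python3 -m jog 'ROWS' [FORCE]. ROWS is JSON, a list of rows, each an object with "delta_pos": the shift along the world's x, y, z in mm, a list of three; "spin": the turn about the world's z in rad; "claw": the closure, from 0 (fully open) to 1 (shut). In form: [{"delta_pos": [tx, ty, tz], "spin": spin, "claw": claw}, ...]. A call has 1 to 8 rows; each row is the pose to reach, as a shift and turn from the pose measured when the call began; what a row does not reach only later rows make up. A row lasts 1/10 s, in which the tool goes at most 50 mm and 8.59 degrees, less where a joint would pass 70% of its speed; a pose out of reach is approached as far as the arm can. A call with a gripper value outside its range is refused whole. The fingers move at their own pace and stop on an object; FORCE is the grip in N (left out, the last holds). Time passes only in rows, so rows that repeat a pose let the fingers close. It gives the time, the measured TCP pose, the force and the opening at its end, in the units of the state.
- bot.observe(): the state, without advancing time (a new reading comes with each control period).
- eyes.grab_frame(name): name is "scene" or "top"; returns the picture (400x640x3 uint8, blue, green, red); there is no depth.
- eyes.camera_params(name): a dict with "fx", "fy", "cx", "cy" (pixels), "k1" (the pictures are not rectified: a ray, as slopes to the right and down, at radius r is drawn at 1 + k1 r^2 times it, then the intrinsics apply), "origin" and "attitude" of the camera in the world. Camera axes: x right, y up, looking along -z (the intrinsics and any distortion apply to the point x, -y, -z); pixel columns grow to the right and rows downward; lengths in m; the calibration is good to about 2 mm. A picture is of the moment at which its call begins. camera_params takes no time and is no camera call.
- bot.job_done(): hands the job in, once; it reports no verdict.
The state is a dict: "clock": time; "qpos": joint angles; "qd": joint speeds; "joint_efforts": joint torques, N m; "position": TCP position; "tool_rot": TCP orientation; "force": force on the tool from outside, world axes, zero at the start; "moment": the same for the moment, N m; "grip_width": finger opening in m.
Only numpy, scipy, OpenCV 4.12 (cv2) and the standard library are available. Lean on these libraries where they do the work, as an engineer would, in place of code of your own. Each camera call takes 0.05 s, during which the arm holds its last target. There are 200 camera calls.

## Working session

There is one attempt and no reset: what is moved stays moved. The work goes in short steps, Python scripts to look and compute and a shell command to move; the robot and the scene stay as the last step left them, time stands still between calls to the robot, and variables do not carry over. Pictures are saved under pics/ and viewed, about 8 in all and at most 12, crops included, and the job is handed in when it is done.

```bash
mkdir -p pics; ls
cat > h.py <<'E'
import numpy as np, cv2
from workcell import bot, eyes
from scipy.spatial.transform import Rotation as R
def cam(n):
    p=eyes.camera_params(n); a=np.array(p['attitude'],float)
    M=a if a.shape==(3,3) else R.from_euler('xyz',a).as_matrix()
    return p,M,np.array(p['origin'],float)
def pix2pt(n,uv,z):
    p,M,o=cam(n); K=np.array([[p['fx'],0,p['cx']],[0,p['fy'],p['cy']],[0,0,1]])
    uv=np.array(uv,float).reshape(-1,1,2)
    x=cv2.undistortPoints(uv,K,np.array([p['k1'],0,0,0,0]))[:,0]
    d=np.c_[x[:,0],-x[:,1],-np.ones(len(x))]@M.T
    return o+d*((z-o[2])/d[:,2])[:,None]
def proj(n,P):
    p,M,o=cam(n); q=(np.atleast_2d(P)-o)@M
    x=q[:,0]/-q[:,2]; y=-q[:,1]/-q[:,2]; s=1+p['k1']*(x*x+y*y)
    return np.c_[p['fx']*x*s+p['cx'],p['fy']*y*s+p['cy']]
E
python3 - <<'E'
from h import *
for n in('scene','top'):
    print(eyes.camera_params(n)); cv2.imwrite(f'pics/{n}0.png',eyes.grab_frame(n))
print(bot.observe())
E
```

```text
pics
{'fx': 369.32034507240627, 'fy': 369.32034507240627, 'cx': 319.23780367739556, 'cy': 199.2290426459299, 'k1': -0.03216595538831126, 'origin': array([-0.024755  , -0.35573779,  0.55963483]), 'attitude': array([ 1.00824825,  0.01666678, -1.01179542])}
{'fx': 405.0039486928, 'fy': 405.0039486928, 'cx': 312.2634571890783, 'cy': 203.38696454103956, 'k1': 0.01423558059518625, 'origin': array([0.46468024, 0.0142087 , 0.96807023]), 'attitude': array([ 0.10488422, -0.00402757, -1.55378709])}
{'clock': 0.1, 'qpos': array([-1.28019464,  0.52198709, -0.03628658,  1.59992434,  0.02116073,
        1.02107989, -0.1128433 ]), 'qd': array([-6.18468893e-04, -4.55904569e-04, -2.64390977e-05, -1.73042617e-03,
       -8.08563154e-04,  1.01045054e-03,  2.83070019e-04]), 'joint_efforts': array([ 2.95164769e-03, -9.28487349e+01,  1.98407382e+00, -3.70538270e+01,
        1.81829830e-02,  5.55212464e-03, -3.38423740e-05]), 'position': array([0.2205815 , 0.58447476, 0.23077291]), 'tool_rot': array([-3.14057896e+00,  5.64612256e-05,  2.78068028e+00]), 'force': array([-0.5023393 , -0.21483773,  0.00922173]), 'moment': array([-0.00745923, -0.02656088,  0.00571655]), 'grip_width': 0.08517807580573433}
```

View pics/top0.png

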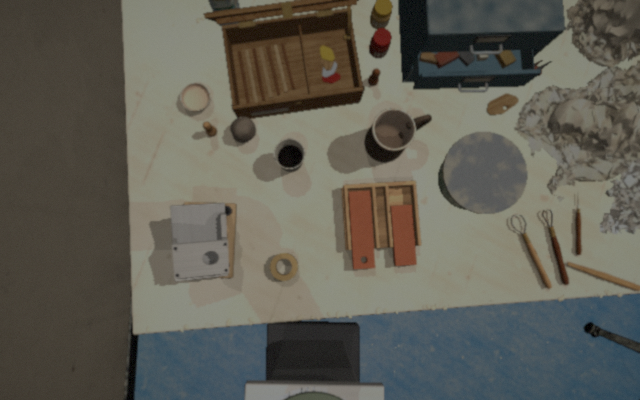

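View pics/scene0.png

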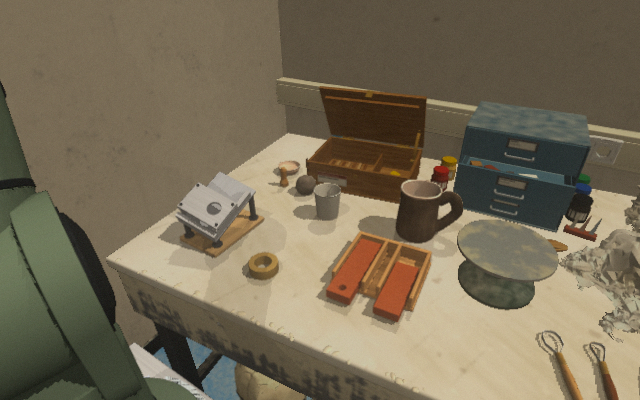

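The top view shows the rack with the long tile (hole) in its left bay (hole at about 364,260), the jig at about (205,245), the tape at (284,266) and the beaker at (290,155). The scene view agrees. Next: enlarged crops.

Run:
```python
import cv2,numpy as np
t=cv2.imread('pics/top0.png');s=cv2.imread('pics/scene0.png')
f=lambda im,x,y,w,h,k:cv2.resize(im[y:y+h,x:x+w],None,fx=k,fy=k,interpolation=cv2.INTER_CUBIC)
a=f(t,155,195,100,100,4);b=f(s,165,160,100,100,4);c=f(t,335,175,100,100,4)
d=np.zeros((200,800,3),np.uint8)
g=lambda i:np.clip(i*1.5,0,255).astype(np.uint8)
cv2.imwrite('pics/c1.png',g(np.hstack([a,b])))
cv2.imwrite('pics/c2.png',g(f(t,335,175,100,100,6)))
```

```text
(no output)
```

View pics/c1.png

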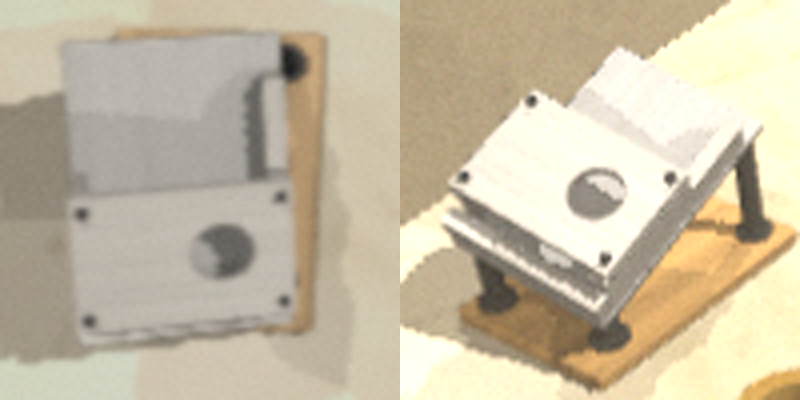

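View pics/c2.png

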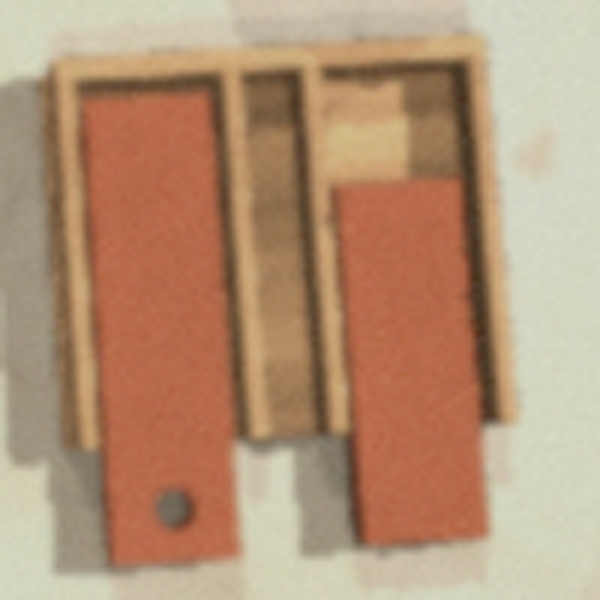

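The crops show the side fence on the right (world -y) and the low corner towards the robot. The long tile's top corners and the jig's base and plate corners are clear enough to fit poses.

```bash
cat >> h.py <<'E'
def Rj(yaw,alt=False):
    if not alt: return R.from_euler('ZYX',[yaw,-np.radians(22),np.radians(18)]).as_matrix()
    x=np.array([np.cos(np.radians(22)),0,np.sin(np.radians(22))])
    b=np.sin(np.radians(18)); a=-b*x[2]/x[0]; y=np.array([a,np.sqrt(1-a*a-b*b),b])
    return R.from_euler('z',yaw).as_matrix()@np.c_[x,y,np.cross(x,y)]
E
python3 - <<'E'
from h import *
from scipy.optimize import least_squares
u=lambda c,o,k:(np.array(c,float)+.5)/k-.5+np.array(o)
T=u([(82,93),(213,90),(240,555),(112,565)],(335,175),6)
P=pix2pt('top',T,.028)
print('tile corners',P.round(4)); print('len',np.linalg.norm(P[0]-P[3]),np.linalg.norm(P[1]-P[2]),'w',np.linalg.norm(P[0]-P[1]),np.linalg.norm(P[2]-P[3]))
d=(P[0]+P[1]-P[2]-P[3]);print('tile c',P.mean(0),'yaw',np.arctan2(d[1],d[0]))
h=pix2pt('top',u([(174,508)],(335,175),6),.028)[0];print('hole',h)
# wrong-side check : rack corners top z=.036
print('rack',pix2pt('top',u([(52,62),(478,40),(515,418),(68,446)],(335,175),6),.036).round(4))
print('short',pix2pt('top',u([(333,182),(460,180),(488,540),(362,545)],(335,175),6),.028).round(4))
B=np.array
obs=[('top',u((326,33),(155,195),4),'b',(150,-20,12)),('top',u((65,43),(155,195),4),'p',(150,100,0)),('top',u((278,38),(155,195),4),'p',(150,-12,0)),
('scene',u((598,388),(165,160),4),'b',(-26,-20,0)),('scene',u((797,237),(165,160),4),'b',(150,-20,12)),('scene',u((460,312),(165,160),4),'b',(-26,104,12)),
('scene',u((620,50),(165,160),4),'p',(150,100,0)),('scene',u((760,128),(165,160),4),'p',(150,-12,0))]
for alt in(0,1):
    def pts(v):
        Z=R.from_euler('z',v[2]).as_matrix();J=Rj(v[2],alt)
        return [((Z@B(q)/1e3)+[v[0],v[1],0]) if k=='b' else (J@B(q)/1e3+[v[0],v[1],.042]) for _,_,k,q in obs]
    f=lambda v:np.concatenate([proj(o[0],p)[0]-o[1] for o,p in zip(obs,pts(v))])
    r=least_squares(f,[.42,.2,0],loss='soft_l1');print(alt,r.x,f(r.x).reshape(-1,2).round(1).tolist())
print('tape',pix2pt('top',[(284,266)],.024),'beaker',pix2pt('top',[(290,153)],.078))
E
```

```text
tile corners [[ 0.5965 -0.0717  0.028 ]
 [ 0.5986 -0.1228  0.028 ]
 [ 0.4192 -0.1334  0.028 ]
 [ 0.4145 -0.0845  0.028 ]]
len 0.1824151583690417 0.1797222878634713 w 0.051185022211098705 0.04916875312698411
tile c [ 0.50719106 -0.10309887  0.028     ] yaw 0.0649466362501463
hole [ 0.43654045 -0.10814185  0.028     ]
rack [[ 0.6073 -0.0592  0.036 ]
 [ 0.6188 -0.2244  0.036 ]
 [ 0.4731 -0.2371  0.036 ]
 [ 0.4595 -0.0666  0.036 ]]
short [[ 0.5633 -0.1695  0.028 ]
 [ 0.5649 -0.2189  0.028 ]
 [ 0.4265 -0.2283  0.028 ]
 [ 0.4238 -0.1801  0.028 ]]
0 [0.51634246 0.03636944 0.74133565] [[30.3, -31.5], [54.8, -0.1], [38.1, -33.9], [-0.0, -0.7], [-61.1, -9.2], [-20.6, 21.6], [-64.8, 8.4], [-56.0, -6.8]]
1 [0.51637067 0.03640156 0.74219615] [[30.3, -31.5], [55.2, -0.1], [38.0, -33.9], [-0.0, -0.7], [-61.1, -9.2], [-20.6, 21.6], [-64.5, 7.8], [-56.1, -6.7]]
tape [[0.41789096 0.07476173 0.024     ]] beaker [[0.67093417 0.06396666 0.078     ]]
```

Run:
```python
from h import *
from scipy.optimize import least_squares
u=lambda c,o,k:(np.array(c,float)+.5)/k-.5+np.array(o)
B=np.array; t=lambda c:u(c,(155,195),4); s=lambda c:u((c[0]-400,c[1]),(165,160),4)
obs=[('top',t((326,33)),'b',(150,-20,12)),('top',t((65,43)),'p',(150,100,0)),('top',t((278,38)),'p',(150,-12,0)),
('scene',s((598,388)),'b',(-26,-20,0)),('scene',s((797,237)),'b',(150,-20,12)),('scene',s((460,312)),'b',(-26,104,12)),
('scene',s((620,50)),'p',(150,100,0)),('scene',s((760,128)),'p',(150,-12,0))]
for alt in(0,1):
    def pts(v):
        Z=R.from_euler('z',v[2]).as_matrix();J=Rj(v[2],alt)
        return [((Z@B(q)/1e3)+[v[0],v[1],0]) if k=='b' else (J@B(q)/1e3+[v[0],v[1],.042]) for _,_,k,q in obs]
    f=lambda v:np.concatenate([proj(o[0],p)[0]-o[1] for o,p in zip(obs,pts(v))])
    r=least_squares(f,[.42,.2,0],loss='soft_l1');v=r.x;print(alt,v,f(v).reshape(-1,2).round(1).tolist())
    J=Rj(v[2],alt); w=lambda q:(J@B(q)/1e3+[v[0],v[1],.042])
    for q in [(80,-12,41),(80,100,41),(4,-12,41),(4,100,41)]: print(q,(4*(proj('top',w(q))[0]-[155,195])).round(),(4*(proj('scene',w(q))[0]-[65,160])).round())
    print('seat',w((90,25,10)),'mouth',w((80,46,17)),'corner',w((150,100,0)),w((150,-12,0)))
```

```text
0 [ 0.41256804  0.21537542 -0.02465599] [[0.4, 0.6], [-0.5, 0.8], [1.2, -0.4], [0.1, 1.6], [0.1, -2.3], [-1.7, -1.5], [-0.3, -2.1], [0.9, -1.7]]
(80, -12, 41) [291. 183.] [684. 171.]
(80, 100, 41) [ 68. 199.] [531.  84.]
(4, -12, 41) [294. 314.] [601. 274.]
(4, 100, 41) [ 75. 335.] [444. 180.]
seat [0.49004446 0.23415731 0.09169553] mouth [0.47629113 0.25231096 0.10013892] corner [0.54237557 0.30730881 0.12684255] [0.55271068 0.20050322 0.0947528 ]
1 [ 0.41272007  0.21563131 -0.02693553] [[0.4, 0.6], [-0.4, 0.9], [1.2, -0.5], [0.0, 1.5], [0.1, -2.3], [-1.6, -1.6], [-0.3, -2.7], [1.0, -1.6]]
(80, -12, 41) [293. 182.] [686. 172.]
(80, 100, 41) [ 69. 200.] [531.  82.]
(4, -12, 41) [295. 313.] [602. 274.]
(4, 100, 41) [ 77. 336.] [444. 178.]
seat [0.49003064 0.23379354 0.09218175] mouth [0.47614023 0.25164046 0.10104425] corner [0.54180587 0.30647028 0.12909269] [0.55294015 0.20053547 0.09448279]
```

```bash
python3 -m jog '[{"delta_pos":[230,-150,20],"spin":-0.4,"claw":0},{"delta_pos":[230,-150,20],"spin":-0.4,"claw":0},{"delta_pos":[230,-150,20],"spin":-0.8,"claw":0},{"delta_pos":[230,-200,20],"spin":-0.8,"claw":0},{"delta_pos":[230,-300,20],"spin":-1.2,"claw":0},{"delta_pos":[230,-400,20],"spin":-1.2,"claw":0},{"delta_pos":[230,-500,20],"spin":-1.6,"claw":0},{"delta_pos":[230,-600,20],"spin":-1.6,"claw":0}]' 120
python3 - <<'E'
from h import *
print('edge',pix2pt('top',[(420,313),(500,308),(600,300)],0).round(3).tolist())
for z in(.08,.12):print('turnt',z,pix2pt('top',[(443,172),(484,213),(526,172),(460,205)],z).round(3).tolist())
print('whisk',pix2pt('top',[(512,215),(547,287)],0).round(3).tolist())
# turntable height from scene front rim
print(pix2pt('scene',[(458,250),(554,250)],.12).round(3).tolist(),pix2pt('scene',[(458,250),(554,250)],.08).round(3).tolist())
E
```

```text
clock: 0.9
position: [0.4209, 0.2689, 0.2481]
tool_rot: [-3.14, 0.0, 1.574]
force: [1.2, -0.1, 0.3]
grip_width: 0.0852
edge [[0.314, -0.244, 0.0], [0.329, -0.43, 0.0], [0.352, -0.663, 0.0]]
turnt 0.08 [[0.633, -0.277, 0.08], [0.544, -0.365, 0.08], [0.636, -0.461, 0.08], [0.56, -0.313, 0.08]]
turnt 0.12 [[0.626, -0.264, 0.12], [0.54, -0.348, 0.12], [0.629, -0.439, 0.12], [0.556, -0.299, 0.12]]
whisk [[0.547, -0.466, 0.0], [0.379, -0.542, 0.0]]
[[0.544, -0.29, 0.12], [0.633, -0.441, 0.12]] [[0.596, -0.284, 0.08], [0.693, -0.449, 0.08]]
```

```bash
python3 -m jog '[{"delta_pos":[16,-376,-100],"spin":-1.51,"claw":0},{"delta_pos":[16,-376,-100],"spin":-1.51,"claw":0},{"delta_pos":[16,-376,-100],"spin":-1.51,"claw":0},{"delta_pos":[16,-376,-100],"spin":-1.51,"claw":0},{"delta_pos":[16,-376,-100],"spin":-1.51,"claw":0},{"delta_pos":[16,-376,-100],"spin":-1.51,"claw":0},{"delta_pos":[16,-376,-100],"spin":-1.51,"claw":0},{"delta_pos":[16,-376,-100],"spin":-1.51,"claw":0}]' 120
python3 -m jog '[{"delta_pos":[0,0,0],"spin":-0.3,"claw":0},{"delta_pos":[0,0,0],"spin":-0.3,"claw":0.1},{"delta_pos":[0,0,0],"spin":-0.3,"claw":0.1}]' 120
```

```text
clock: 1.7
position: [0.4364, -0.1095, 0.1476]
tool_rot: [-3.141, 0.0, 0.374]
force: [0.2, 1.3, -0.3]
grip_width: 0.0856
clock: 2.0
position: [0.4362, -0.1098, 0.1473]
tool_rot: [-3.141, 0.001, 0.07]
force: [-0.0, -0.8, -0.2]
grip_width: 0.0769
```

```bash
python3 -m jog '[{"delta_pos":[0,2,-50],"spin":0,"claw":0.1},{"delta_pos":[0,2,-100],"spin":0,"claw":0.1},{"delta_pos":[0,2,-100],"spin":0,"claw":0.1}]' 120
python3 - <<'E'
from h import *
f=lambda n,x,y,w,h:cv2.resize(eyes.grab_frame(n)[y:y+h,x:x+w],None,fx=4,fy=4,interpolation=cv2.INTER_CUBIC)
a=np.hstack([f('top',320,190,100,110),f('scene',300,220,100,110)])
cv2.imwrite('pics/c3.png',np.clip(a*1.5,0,255).astype(np.uint8))
E
```

```text
clock: 2.3
position: [0.4335, -0.1069, 0.0434]
tool_rot: [-3.139, 0.009, 0.075]
force: [-0.7, 0.3, 1.6]
grip_width: 0.0768
```

View pics/c3.png

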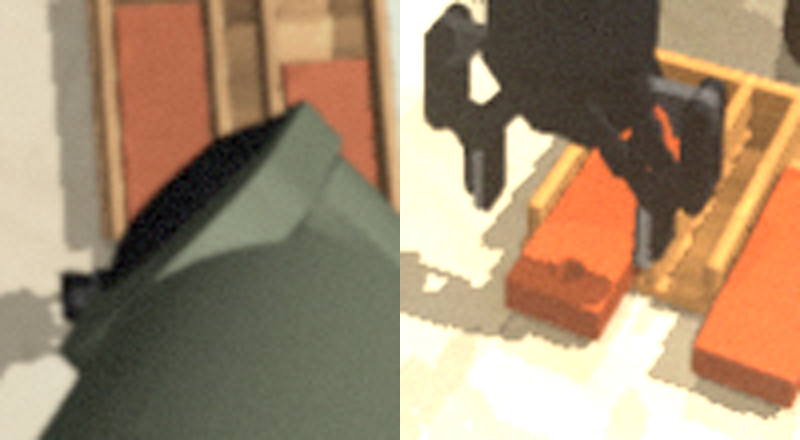

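The view shows the fingers straddling the tile's projecting end (scene crop: hole between them at about 575,265), clear of the rack's walls. I'll go down and close.

```bash
python3 -m jog '[{"delta_pos":[1,0,-25],"spin":-0.005,"claw":0.1},{"delta_pos":[1,0,-35],"spin":-0.005,"claw":0.2},{"delta_pos":[1,0,-40],"spin":-0.005,"claw":0.25},{"delta_pos":[1,0,-43],"spin":-0.005,"claw":0.25},{"delta_pos":[1,0,-43],"spin":-0.005,"claw":0.25}]' 120
python3 -m jog '[{"delta_pos":[0,0,0],"spin":0,"claw":1},{"delta_pos":[0,0,0],"spin":0,"claw":1},{"delta_pos":[0,0,0],"spin":0,"claw":1},{"delta_pos":[0,0,0],"spin":0,"claw":1}]' 120
```

```text
clock: 2.9
position: [0.4372, -0.1083, 0.0057]
tool_rot: [-3.141, 0.002, 0.067]
force: [-0.2, -0.6, -0.1]
grip_width: 0.064
clock: 3.3
position: [0.4375, -0.1083, 0.0067]
tool_rot: [-3.141, 0.001, 0.067]
force: [-5.0, 2.1, 21.8]
grip_width: 0.048
```

```bash
python3 -m jog '[{"delta_pos":[0,0,8],"spin":0,"claw":1},{"delta_pos":[0,0,20],"spin":0,"claw":1},{"delta_pos":[0,0,35],"spin":0,"claw":1},{"delta_pos":[0,0,55],"spin":0,"claw":1},{"delta_pos":[0,0,80],"spin":0,"claw":1},{"delta_pos":[0,0,100],"spin":0,"claw":1},{"delta_pos":[0,0,100],"spin":0,"claw":1}]' 120
python3 - <<'E'
from h import *
f=lambda n,x,y,w,h:cv2.resize(eyes.grab_frame(n)[y:y+h,x:x+w],None,fx=4,fy=4,interpolation=cv2.INTER_CUBIC)
a=np.hstack([f('scene',290,140,150,150)])
cv2.imwrite('pics/c4.png',np.clip(a*1.5,0,255).astype(np.uint8))
E
```

```text
clock: 4.0
position: [0.4383, -0.1082, 0.1088]
tool_rot: [-3.141, -0.002, 0.067]
force: [0.2, 0.2, -4.1]
grip_width: 0.0476
```

View pics/c4.png

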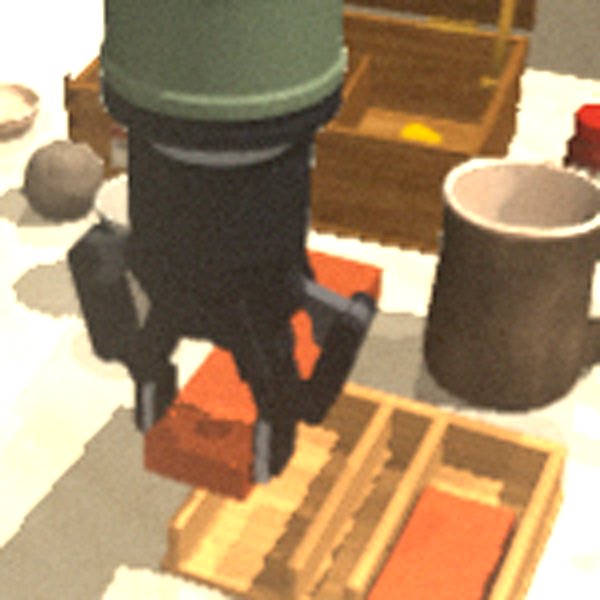

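The tile is held and about level, clear of the rack (scene crop: end at 200,460; short tile still in its bay). I'll turn it first, then carry it to the free patch at front right.

```bash
python3 -m jog '[{"delta_pos":[-15,0,30],"spin":0.14,"claw":1},{"delta_pos":[-25,0,40],"spin":0.28,"claw":1},{"delta_pos":[-32,-20,40],"spin":0.42,"claw":1},{"delta_pos":[-32,-60,40],"spin":0.56,"claw":1},{"delta_pos":[-32,-100,40],"spin":0.70,"claw":1},{"delta_pos":[-32,-140,40],"spin":0.84,"claw":1},{"delta_pos":[-32,-180,40],"spin":0.98,"claw":1},{"delta_pos":[-32,-220,40],"spin":1.13,"claw":1}]' 120
python3 -m jog '[{"delta_pos":[0,-50,0],"spin":0,"claw":1},{"delta_pos":[0,-98,0],"spin":0.05,"claw":1},{"delta_pos":[0,-98,-30],"spin":0.05,"claw":1},{"delta_pos":[0,-98,-70],"spin":0.05,"claw":1},{"delta_pos":[0,-98,-110],"spin":0.05,"claw":1},{"delta_pos":[0,-98,-110],"spin":0.05,"claw":1}]' 120
```

```text
clock: 4.85
position: [0.4053, -0.3292, 0.1465]
tool_rot: [-3.14, -0.002, 1.204]
force: [2.0, 1.0, -3.8]
grip_width: 0.0473
clock: 5.45
position: [0.4028, -0.4247, 0.0313]
tool_rot: [-3.132, -0.006, 1.253]
force: [-0.7, -0.2, -2.6]
grip_width: 0.0477
```

```bash
python3 -m jog '[{"delta_pos":[0,0,-12],"spin":0,"claw":1},{"delta_pos":[0,0,-22],"spin":0,"claw":1},{"delta_pos":[0,0,-27],"spin":0,"claw":1},{"delta_pos":[0,0,-31],"spin":0,"claw":1},{"delta_pos":[0,0,-32],"spin":0,"claw":1},{"delta_pos":[0,0,-32],"spin":0,"claw":1}]' 120
```

```text
clock: 6.05
position: [0.403, -0.4248, -0.0004]
tool_rot: [-3.132, -0.006, 1.253]
force: [0.3, 1.3, -3.2]
grip_width: 0.0472
```

Force still shows the tile's weight; a little lower until contact, then open.

```bash
python3 -m jog '[{"delta_pos":[0,0,-2],"spin":0,"claw":1},{"delta_pos":[0,0,-2],"spin":0,"claw":1},{"delta_pos":[0,0,-2],"spin":0,"claw":0.35},{"delta_pos":[0,0,0],"spin":0,"claw":0.2},{"delta_pos":[0,0,0],"spin":0,"claw":0.1},{"delta_pos":[0,0,0],"spin":0,"claw":0.1}]' 120
python3 -m jog '[{"delta_pos":[0,0,40],"spin":0,"claw":0.1},{"delta_pos":[0,0,80],"spin":0,"claw":0.1},{"delta_pos":[-10,100,120],"spin":0,"claw":0.1},{"delta_pos":[-10,150,150],"spin":0,"claw":0.1},{"delta_pos":[-10,200,150],"spin":0,"claw":0.1},{"delta_pos":[0,250,150],"spin":0,"claw":0.1},{"delta_pos":[0,300,150],"spin":0,"claw":0.1},{"delta_pos":[0,300,150],"spin":0,"claw":0.1}]' 120
python3 - <<'E'
from h import *
f=lambda n,x,y,w,h:cv2.resize(eyes.grab_frame(n)[y:y+h,x:x+w],None,fx=4,fy=4,interpolation=cv2.INTER_CUBIC)
a=f('top',390,190,150,120)
cv2.imwrite('pics/c5.png',np.clip(a*1.5,0,255).astype(np.uint8))
E
```

```text
clock: 6.65
position: [0.4032, -0.4249, -0.0002]
tool_rot: [-3.133, -0.006, 1.254]
force: [-0.2, 0.1, 0.4]
grip_width: 0.0771
clock: 7.45
position: [0.4025, -0.1349, 0.1492]
tool_rot: [-3.133, -0.006, 1.253]
force: [0.7, 1.3, 0.2]
grip_width: 0.0768
```

View pics/c5.png

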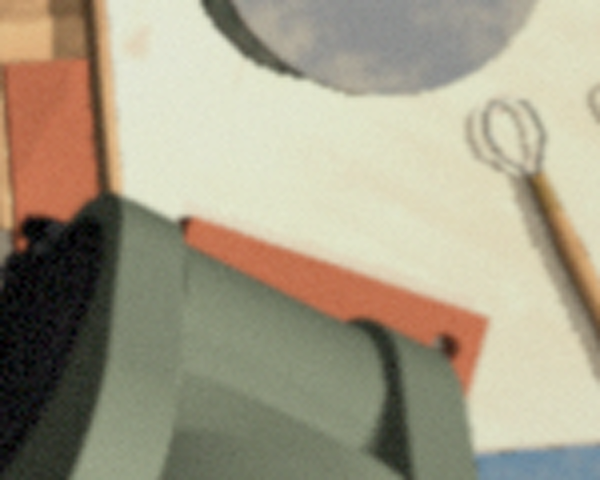

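Run:
```python
from h import *
u=lambda c,o,k:(np.array(c,float)+.5)/k-.5+np.array(o)
P=pix2pt('top',u([(186,217),(489,320),(449,344)],(390,190),4),.02);print(P.round(4))
d=P[0]-P[1];y=np.arctan2(d[1],d[0]);print(np.linalg.norm(d),y)
a=np.array([np.cos(y),np.sin(y)]);b=np.array([-a[1],a[0]])
c=(P[0]+P[1])[:2]/2+.025*b;print('c',c,'c from hole',P[2,:2]+.07*a,'grip',c+.068*a)
```

```text
[[ 0.4748 -0.2779  0.02  ]
 [ 0.4187 -0.4515  0.02  ]
 [ 0.4046 -0.4281  0.02  ]]
0.18242517169949587 1.2586660592920735
c [ 0.42296575 -0.35705968] c from hole [ 0.42612645 -0.36146221] grip [ 0.44384764 -0.29234534]
```

```bash
python3 -m jog '[{"delta_pos":[43,-60,0],"spin":0.005,"claw":0.1},{"delta_pos":[43,-110,0],"spin":0.005,"claw":0.1},{"delta_pos":[43,-160,0],"spin":0.005,"claw":0.1},{"delta_pos":[43,-160,-40],"spin":0.005,"claw":0.1},{"delta_pos":[43,-160,-80],"spin":0.005,"claw":0.2},{"delta_pos":[43,-160,-115],"spin":0.005,"claw":0.25},{"delta_pos":[43,-160,-115],"spin":0.005,"claw":0.25}]' 20
python3 -m jog '[{"delta_pos":[0,0,-15],"spin":0,"claw":0.25},{"delta_pos":[0,0,-26],"spin":0,"claw":0.25},{"delta_pos":[0,0,-33],"spin":0,"claw":0.25},{"delta_pos":[0,0,-34],"spin":0,"claw":0.25},{"delta_pos":[0,0,-34],"spin":0,"claw":0.3}]' 20
```

```text
clock: 8.2
position: [0.4439, -0.2859, 0.0307]
tool_rot: [-3.125, -0.01, 1.266]
force: [-0.6, 0.1, 0.6]
grip_width: 0.0644
clock: 8.7
position: [0.4443, -0.286, -0.0026]
tool_rot: [-3.126, -0.01, 1.267]
force: [0.2, -0.4, 0.6]
grip_width: 0.0598
```

```bash
python3 -m jog '[{"delta_pos":[0,-6,0],"spin":-0.008,"claw":0.3},{"delta_pos":[0,-6,0],"spin":-0.008,"claw":1},{"delta_pos":[0,-6,0],"spin":-0.008,"claw":1},{"delta_pos":[0,-6,0],"spin":-0.008,"claw":1},{"delta_pos":[0,-6,0],"spin":-0.008,"claw":1}]' 20
python3 -m jog '[{"delta_pos":[0,0,7],"spin":0,"claw":1},{"delta_pos":[0,0,14],"spin":0,"claw":1},{"delta_pos":[0,0,20],"spin":0,"claw":1},{"delta_pos":[0,0,20],"spin":0,"claw":1}]' 20
python3 - <<'E'
from h import *
f=lambda n,x,y,w,h:cv2.resize(eyes.grab_frame(n)[y:y+h,x:x+w],None,fx=4,fy=4,interpolation=cv2.INTER_CUBIC)
a=np.hstack([f('scene',350,240,200,130)])
cv2.imwrite('pics/c6.png',np.clip(a*1.5,0,255).astype(np.uint8))
E
```

```text
clock: 9.2
position: [0.4447, -0.2934, -0.0017]
tool_rot: [-3.128, -0.008, 1.258]
force: [-1.3, -4.0, 6.4]
grip_width: 0.0499
clock: 9.6
position: [0.4451, -0.2934, 0.0192]
tool_rot: [-3.129, -0.008, 1.258]
force: [-0.2, 0.3, -4.1]
grip_width: 0.0494
```

View pics/c6.png

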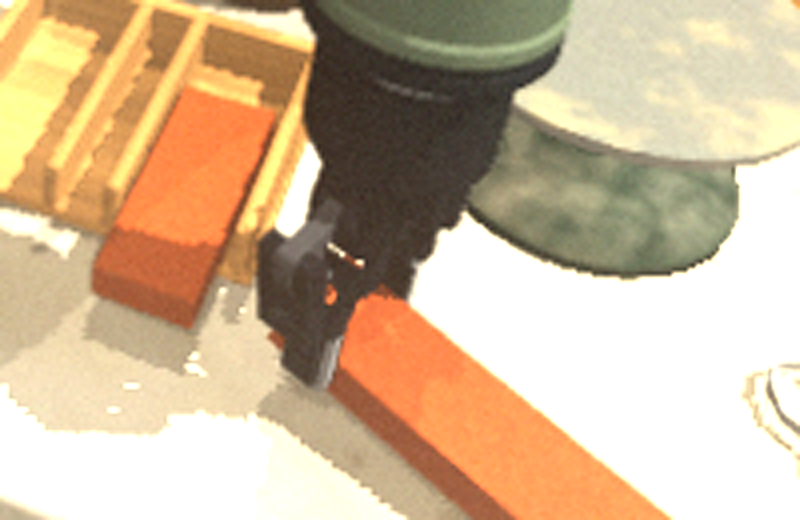

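The tile is gripped at the plain end, but the crop doesn't show whether it droops. I'll check the moment and the tile's outline numerically.

```bash
cat >> h.py <<'E'
def tilebox(pitch,s=.068,zo=None,o=None):
    """8 corners of tile gripped s from its centre, drooping hole end by pitch; pivot at the pads"""
    o=o or bot.observe(); p=np.array(o['position']); yaw=o['tool_rot'][2]
    M=R.from_euler('ZY',[yaw,-pitch]).as_matrix()   # -pitch about y lifts +x (plain) end
    c=np.array([[x,y,z] for x in(-.09,.09) for y in(-.025,.025) for z in(-.01,.01)])-[s,0,0]
    return p+[0,0,zo]+c@M.T
def tilt(s=.068,zo=.012,roi=None,show=None):
    best=[]
    ims={n:cv2.cvtColor(eyes.grab_frame(n),cv2.COLOR_BGR2HSV) for n in('top','scene')}
    o=bot.observe(); ms={}
    for n,h in ims.items(): ms[n]=(((h[...,0]<11)|(h[...,0]>175))&(h[...,1]>125)&(h[...,2]>50)).astype(np.uint8)
    for p in np.radians(np.arange(-10,80,2)):
        t=0
        for n in ms:
            H=cv2.convexHull(proj(n,tilebox(p,s,zo,o)).astype(np.float32)).astype(np.int32)
            m=np.zeros((400,640),np.uint8); cv2.fillPoly(m,[H],1)
            x,y,w,h=cv2.boundingRect(H); 
            t+=(m&ms[n]).sum()-(m&(1-ms[n])).sum()
        best.append((int(t),int(round(np.degrees(p)))))
    return sorted(best)[::-1][:4]
E
python3 - <<'E'
from h import *
o=bot.observe();print(o['force'],o['moment'],o['tool_rot'])
print(tilt())
E
```

```text
[ 0.56801878  0.67819061 -3.04948304] [-0.00351859 -0.25946798  0.06981025] [-3.12885219 -0.00829007  1.25796728]
[(18446744073709551561, -2), (18446744073709551407, 26), (18446744073709551279, -4), (18446744073709551260, 28)]h.py:40: RuntimeWarning: overflow encountered in scalar subtract
  t+=(m&ms[n]).sum()-(m&(1-ms[n])).sum()
h.py:40: RuntimeWarning: overflow encountered in scalar add
  t+=(m&ms[n]).sum()-(m&(1-ms[n])).sum()
```

```bash
sed -i 's/t+=(m&ms\[n\]).sum()-(m&(1-ms\[n\])).sum()/t+=int((m\&ms[n]).sum())-int((m\&(1-ms[n])).sum())/' h.py
python3 - <<'E'
from h import *
print(tilt())
for i in range(3):
    eyes.grab_frame('top');o=bot.observe();print(o['force'].round(2),o['moment'].round(3))
E
```

```text
[(1013, 8), (951, 10), (922, 6), (850, 12)]
[ 0.97  0.73 -1.63] [ 0.032 -0.293  0.203]
[ 1.82  1.55 -1.13] [ 0.035 -0.316  0.159]
[ 1.1   0.44 -0.41] [ 0.001 -0.335  0.074]
```

Tilt ≈ 8° after lifting 21 mm, and the force is only part of the weight, so the hole end stays on the table and the tile pivots in the light grip. I'll lift along the arc to about 27°, then clamp hard.

```bash
python3 -m jog '[{"delta_pos":[-1,-3,10],"spin":0,"claw":1},{"delta_pos":[-2,-6,19],"spin":0,"claw":1},{"delta_pos":[-3,-10,28],"spin":0,"claw":1},{"delta_pos":[-5,-14,37],"spin":0,"claw":1},{"delta_pos":[-6,-18,45],"spin":0,"claw":1},{"delta_pos":[-7,-21,50],"spin":0,"claw":1},{"delta_pos":[-7,-21,50],"spin":0,"claw":1}]' 20
python3 - <<'E'
from h import *
print(tilt());o=bot.observe();print(o['force'].round(2),o['moment'].round(3))
E
```

```text
clock: 10.7
position: [0.4379, -0.3151, 0.0689]
tool_rot: [-3.129, -0.008, 1.257]
force: [-0.0, -0.6, -4.2]
grip_width: 0.0497
[(1731, 20), (1597, 22), (1541, 18), (1365, 24)]
[ 0.84  0.77 -3.87] [ 0.218 -0.06   0.092]
```

```bash
python3 -m jog '[{"delta_pos":[0,0,0],"spin":0,"claw":1},{"delta_pos":[0,0,0],"spin":0,"claw":1},{"delta_pos":[0,0,0],"spin":0,"claw":1},{"delta_pos":[0,0,40],"spin":0,"claw":1},{"delta_pos":[0,0,60],"spin":0,"claw":1},{"delta_pos":[0,0,60],"spin":0,"claw":1}]' 120
python3 - <<'E'
from h import *
for zo in(.004,.01,.016):print(zo,tilt(zo=zo)[:2])
cv2.imwrite('pics/s7.png',eyes.grab_frame('scene'))
im=cv2.imread('pics/s7.png')
cv2.imwrite('pics/s7c.png',np.clip(cv2.resize(im[210:400,300:550],None,fx=3,fy=3,interpolation=cv2.INTER_CUBIC)*1.4,0,255).astype(np.uint8))
E
```

```text
clock: 11.4
position: [0.4388, -0.3149, 0.1303]
tool_rot: [-3.132, -0.008, 1.258]
force: [-0.5, -0.1, -4.9]
grip_width: 0.0476
0.004 [(1416, 16), (1270, 14)]
0.01 [(1582, 20), (1531, 18)]
0.016 [(1438, 24), (1410, 22)]
```

View pics/s7c.png

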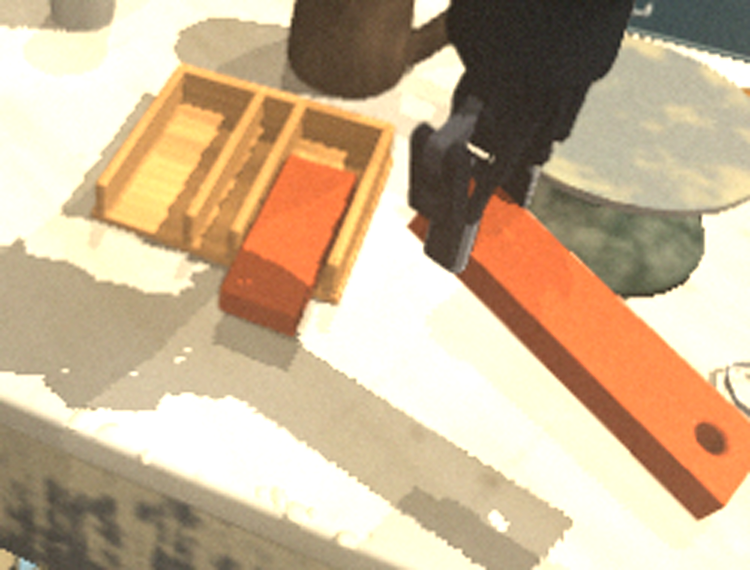

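The tile hangs tilted with its hole end down (hole at crop 712,437; end corner 707,495 / 700,518). I'll fit tilt and grip offset from these points.

Run:
```python
from h import *
from scipy.optimize import least_squares
o=bot.observe();p=np.array(o['position'])
L=np.array([(-.07,0,.01),(-.09,.025,.01),(-.09,.025,-.01),(.09,.025,-.01)])
U=(np.array([(712,437),(707,496),(700,518),(412,230)])+.5)/3-.5+[300,210]
def W(v):
    M=R.from_euler('ZY',[o['tool_rot'][2]+v[3],-v[0]]).as_matrix()
    return p+[0,0,v[2]]+(L-[v[1],0,0])@M.T
f=lambda v:np.r_[(proj('scene',W(v))-U).ravel(),(v[1]-.068)/.003,(v[2]-.012)/.004,v[3]/.03]
r=least_squares(f,[.4,.068,.012,0]);print(np.degrees(r.x[0]),r.x,r.fun.round(1))
print(W(r.x).round(3))
```

```text
19.57970605410158 [0.34173034 0.06641302 0.00938664 0.00639807] [-1.2 -0.8  4.8  2.7 -2.  -0.1 -2.5 -1.8 -0.5 -0.7  0.2]
[[ 0.398 -0.44   0.1  ]
 [ 0.368 -0.45   0.094]
 [ 0.37  -0.444  0.075]
 [ 0.421 -0.282  0.135]]
```

```bash
python3 -m jog '[{"delta_pos":[0,0,-35],"spin":0,"claw":1},{"delta_pos":[0,0,-60],"spin":0,"claw":1},{"delta_pos":[0,0,-70],"spin":0,"claw":1},{"delta_pos":[0,0,-74],"spin":0,"claw":1},{"delta_pos":[0,0,-74],"spin":0,"claw":1}]' 120
python3 -m jog '[{"delta_pos":[0,0,0],"spin":0,"claw":0.47},{"delta_pos":[0,0,0],"spin":0,"claw":0.46},{"delta_pos":[0,0,0],"spin":0,"claw":0.45}]' 20
python3 - <<'E'
from h import *
print(tilt(s=.067,zo=.0095)[:2])
E
```

```text
clock: 12.25
position: [0.4374, -0.3142, 0.0533]
tool_rot: [-3.126, -0.009, 1.258]
force: [-0.0, -0.4, -3.2]
grip_width: 0.0475
clock: 12.55
position: [0.4377, -0.3144, 0.054]
tool_rot: [-3.127, -0.008, 1.258]
force: [-0.7, 0.3, -3.8]
grip_width: 0.0475
[(1507, 20), (1466, 22)]
```

```bash
python3 -m jog '[{"delta_pos":[0,0,0],"spin":0,"claw":0.44},{"delta_pos":[0,0,0],"spin":0,"claw":0.43}]' 20
python3 -m jog '[{"delta_pos":[0,0,0],"spin":0,"claw":0.425},{"delta_pos":[0,0,0],"spin":0,"claw":0.425}]' 20
python3 - <<'E'
from h import *
print(tilt(s=.067,zo=.0095)[:2])
E
```

```text
clock: 12.85
position: [0.4376, -0.3143, 0.0538]
tool_rot: [-3.127, -0.009, 1.258]
force: [-0.7, 0.2, -2.8]
grip_width: 0.0489
clock: 13.05
position: [0.4377, -0.3143, 0.0539]
tool_rot: [-3.127, -0.008, 1.258]
force: [-0.2, 0.7, -2.6]
grip_width: 0.0492
[(1612, 20), (1514, 18)]
```

Grip is easing. I'll raise along the arc at this light grip.

```bash
python3 -m jog '[{"delta_pos":[-1,-2,5],"spin":0,"claw":0.422},{"delta_pos":[-1,-4,10],"spin":0,"claw":0.42},{"delta_pos":[-2,-7,15],"spin":0,"claw":0.42},{"delta_pos":[-3,-10,20],"spin":0,"claw":0.42},{"delta_pos":[-4,-12,24],"spin":0,"claw":0.42},{"delta_pos":[-4,-12,24],"spin":0,"claw":0.42}]' 20
python3 - <<'E'
from h import *
print(tilt(s=.067,zo=.0095)[:2])
E
```

```text
clock: 13.75
position: [0.4337, -0.3269, 0.0785]
tool_rot: [-3.128, -0.008, 1.257]
force: [-1.1, 0.4, -2.8]
grip_width: 0.0497
[(1788, 30), (1651, 28)]
```

```bash
cat > plan.py <<'E'
from h import *
J=Rj(-.0247); o=np.array([.4126,.2154,.042])
g=np.array([[x,y,z] for x in np.linspace(-.09,.09,61) for y in np.linspace(-.025,.025,11) for z in(-.01,.01)])
def ev(phi,th,x0,ymin,gap,s=.067):
    M=J.T@R.from_euler('ZY',[-.0247+phi,-np.radians(th)]).as_matrix()
    q=g@M.T; 
    q0=q[g[:,0]<-.089]
    t=np.array([x0-q0[:,0].min(),ymin-q0[:,1].min(),0]); q=q+t
    on=(q[:,0]<.15)&(q[:,1]<.1)
    t[2]=gap-q[on,2].min(); q[:,2]+=t[2]
    ub=(q[:,0]<.082)
    G=M@[s,0,0]+t
    return dict(top=round(q[ub,2].max()*1e3,1),y=(q[ub,1].min()*1e3).round(),yM=(q[ub,1].max()*1e3).round(),hole_end_low=round(q[g[:,0]<-.089,2].min()*1e3,1),cx=(t*1e3).round(),grip_plate=(G*1e3).round(),grip_world=(o+J@G).round(4),yaw=round(-.0247+phi,3))
if __name__=='__main__':
    for th in(26,30):
        for phi in(0.1,.2,.3,.4,.5): print(th,phi,ev(phi,th,.04,.012,.002))
E
python3 plan.py; python3 -m jog '[{"delta_pos":[0,0,0],"spin":0,"claw":0.6},{"delta_pos":[0,0,0],"spin":0,"claw":1},{"delta_pos":[0,0,0],"spin":0,"claw":1},{"delta_pos":[0,0,40],"spin":0,"claw":1},{"delta_pos":[0,0,80],"spin":0,"claw":1},{"delta_pos":[0,0,120],"spin":0,"claw":1},{"delta_pos":[0,0,120],"spin":0,"claw":1}]' 120
python3 - <<'E'
from h import *
for zo in (.006,.0095,.013): print(tilt(s=.067,zo=zo)[:2])
E
```

```text
26 0.1 {'top': np.float64(36.3), 'y': np.float64(12.0), 'yM': np.float64(70.0), 'hole_end_low': np.float64(2.0), 'cx': array([132.,  48.,  22.]), 'grip_plate': array([199.,  55.,  25.]), 'grip_world': array([0.5829, 0.2563, 0.1542]), 'yaw': 0.075}
26 0.2 {'top': np.float64(33.6), 'y': np.float64(12.0), 'yM': np.float64(72.0), 'hole_end_low': np.float64(2.0), 'cx': array([134.,  56.,  19.]), 'grip_plate': array([199.,  68.,  20.]), 'grip_world': array([0.5836, 0.2701, 0.1541]), 'yaw': 0.175}
26 0.3 {'top': np.float64(31.3), 'y': np.float64(12.0), 'yM': np.float64(75.0), 'hole_end_low': np.float64(2.2), 'cx': array([134.,  62.,  17.]), 'grip_plate': array([198.,  81.,  17.]), 'grip_world': array([0.5828, 0.2833, 0.154 ]), 'yaw': 0.275}
26 0.4 {'top': np.float64(31.0), 'y': np.float64(12.0), 'yM': np.float64(77.0), 'hole_end_low': np.float64(3.9), 'cx': array([133.,  69.,  16.]), 'grip_plate': array([196.,  93.,  15.]), 'grip_world': array([0.58  , 0.2955, 0.1551]), 'yaw': 0.375}
26 0.5 {'top': np.float64(29.6), 'y': np.float64(12.0), 'yM': np.float64(79.0), 'hole_end_low': np.float64(4
[... 881 characters left out ...]
5}
30 0.4 {'top': np.float64(30.3), 'y': np.float64(12.0), 'yM': np.float64(77.0), 'hole_end_low': np.float64(2.0), 'cx': array([133.,  70.,  20.]), 'grip_plate': array([196.,  95.,  24.]), 'grip_world': array([0.5765, 0.2939, 0.1633]), 'yaw': 0.375}
30 0.5 {'top': np.float64(27.8), 'y': np.float64(12.0), 'yM': np.float64(78.0), 'hole_end_low': np.float64(2.0), 'cx': array([132.,  75.,  18.]), 'grip_plate': array([192., 106.,  21.]), 'grip_world': array([0.5732, 0.3054, 0.1627]), 'yaw': 0.475}
clock: 14.55
position: [0.4352, -0.3277, 0.2023]
tool_rot: [-3.134, -0.007, 1.257]
force: [0.6, -0.7, -4.2]
grip_width: 0.0476
[(1822, 26), (1733, 28)]
[(2098, 30), (2070, 28)]
[(1968, 30), (1967, 32)]
```

```bash
python3 - <<'E'
from plan import *
for a in [(.45,29.5,.10,.042,.006),(.45,29.5,.10,.042,.03),(.45,29.5,.075,.031,.004),(.45,29.5,.055,.022,.003),(.45,29.5,.035,.013,.003),(.45,27.5,.035,.013,.003),(.45,31.5,.035,.013,.003)]: 
    e=ev(*a);print(a,'top',e['top'],'y',e['y'],e['yM'],'low',e['hole_end_low'],'TCP',(e['grip_world']-[0,0,.010]).round(4),e['yaw'])
E
python3 -m jog '[{"delta_pos":[20,50,50],"spin":-0.1,"claw":1},{"delta_pos":[60,100,100],"spin":-0.2,"claw":1},{"delta_pos":[80,150,100],"spin":-0.3,"claw":1},{"delta_pos":[90,200,100],"spin":-0.4,"claw":1},{"delta_pos":[100,250,100],"spin":-0.5,"claw":1},{"delta_pos":[110,300,100],"spin":-0.6,"claw":1},{"delta_pos":[120,350,100],"spin":-0.7,"claw":1},{"delta_pos":[130,400,100],"spin":-0.8,"claw":1}]' 120
```

```text
clock: 15.65
position: [0.5525, 0.025, 0.2954]
tool_rot: [-3.125, -0.008, 0.453]
force: [1.3, -0.3, -3.3]
grip_width: 0.0472Traceback (most recent call last):
  File "<stdin>", line 3, in <module>
  File "plan.py", line 13, in ev
    return dict(top=round(q[ub,2].max()*1e3,1),y=(q[ub,1].min()*1e3).round(),yM=(q[ub,1].max()*1e3).round(),hole_end_low=round(q[g[:,0]<-.089,2].min()*1e3,1),cx=(t*1e3).round(),grip_plate=(G*1e3).round(),grip_world=(o+J@G).round(4),yaw=round(-.0247+phi,3))
                          ~~~~~~~~~~~^^
    return umr_maximum(a, axis, None, out, keepdims, initial, where)
ValueError: zero-size array to reduction operation maximum which has no identity
```

```bash
sed -i 's/ub=(q\[:,0\]<.082)/ub=(q[:,0]<max(.082,x0+.02))/' plan.py
python3 - <<'E'
from plan import *
for a in [(.45,29.5,.10,.042,.03),(.45,29.5,.10,.042,.006),(.45,29.5,.075,.031,.004),(.45,29.5,.055,.022,.003),(.45,29.5,.035,.013,.003),(.45,27.5,.035,.013,.003),(.45,31.5,.035,.013,.003)]: 
    e=ev(*a);print(a,'top',e['top'],'y',e['y'],e['yM'],'low',e['hole_end_low'],'TCP',(e['grip_world']-[0,0,.010]).round(4),e['yaw'])
E
python3 -m jog '[{"delta_pos":[20,50,0],"spin":-0.03,"claw":1},{"delta_pos":[40,100,0],"spin":-0.03,"claw":1},{"delta_pos":[60,150,0],"spin":-0.03,"claw":1},{"delta_pos":[75,200,0],"spin":-0.03,"claw":1},{"delta_pos":[85,250,0],"spin":-0.03,"claw":1},{"delta_pos":[90,300,0],"spin":-0.03,"claw":1},{"delta_pos":[90,300,0],"spin":-0.03,"claw":1},{"delta_pos":[90,300,0],"spin":-0.03,"claw":1}]' 120
```

```text
(0.45, 29.5, 0.1, 0.042, 0.03) top 55.4 y 47.0 98.0 low 30.0 TCP [0.6182 0.3189 0.2076] 0.425
(0.45, 29.5, 0.1, 0.042, 0.006) top 31.4 y 47.0 98.0 low 6.0 TCP [0.6269 0.3261 0.1864] 0.425
(0.45, 29.5, 0.075, 0.031, 0.004) top 29.4 y 36.0 87.0 low 4.0 TCP [0.6055 0.3168 0.1721] 0.425
(0.45, 29.5, 0.055, 0.022, 0.003) top 29.2 y 22.0 80.0 low 3.0 TCP [0.5882 0.309  0.1612] 0.425
(0.45, 29.5, 0.035, 0.013, 0.003) top 30.0 y 13.0 81.0 low 3.0 TCP [0.5704 0.3009 0.1511] 0.425
(0.45, 27.5, 0.035, 0.013, 0.003) top 29.1 y 13.0 81.0 low 3.0 TCP [0.5725 0.3021 0.1462] 0.425
(0.45, 31.5, 0.035, 0.013, 0.003) top 30.9 y 13.0 81.0 low 3.0 TCP [0.5682 0.2996 0.1559] 0.425
clock: 16.45
position: [0.6416, 0.3286, 0.2927]
tool_rot: [-3.125, -0.005, 0.428]
force: [0.5, -0.2, -4.4]
grip_width: 0.0472
```

```bash
python3 -m jog '[{"delta_pos":[-10,-2,-40],"spin":0,"claw":1},{"delta_pos":[-14,-2,-75],"spin":0,"claw":1},{"delta_pos":[-14,-2,-92],"spin":0,"claw":1},{"delta_pos":[-14,-2,-92],"spin":0,"claw":1}]' 120
python3 - <<'E'
from h import *
print([tilt(s=.067,zo=z)[:2] for z in(.007,.01,.013)])
f=lambda n,x,y,w,h:cv2.resize(eyes.grab_frame(n)[y:y+h,x:x+w],None,fx=4,fy=4,interpolation=cv2.INTER_CUBIC)
a=np.hstack([f('top',150,160,100,130),f('scene',170,130,100,130)])
cv2.imwrite('pics/c8.png',np.clip(a*1.4,0,255).astype(np.uint8))
E
```

```text
clock: 16.85
position: [0.6263, 0.3253, 0.1973]
tool_rot: [-3.126, -0.0, 0.427]
force: [0.0, -0.1, -3.3]
grip_width: 0.0473
[[(2529, 28), (2469, 30)], [(2509, 30), (2466, 28)], [(2481, 30), (2431, 32)]]
```

View pics/c8.png

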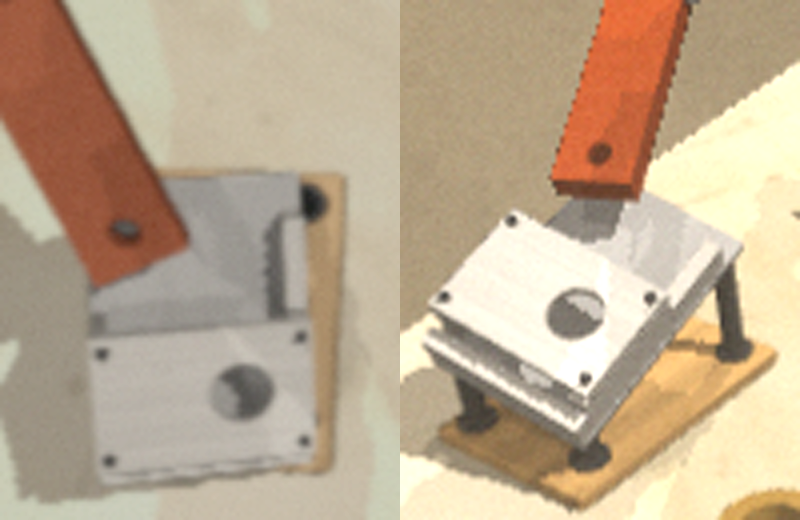

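The tile's hole end hovers over the open plate above the mouth (top crop: hole 126,231, end corners 95,288 and 190,243; scene crop: hole 599,153). I'll fit its pose from both views and express it in plate coordinates.

Run:
```python
from plan import *
from scipy.optimize import least_squares
s_=bot.observe();p=np.array(s_['position']);yw=s_['tool_rot'][2]
obs=[('top',(126,231),(-.07,0,.01)),('top',(190,243),(-.09,-.025,.01)),('top',(95,288),(-.09,.025,-.01)),
('scene',(599,153),(-.07,0,.01)),('scene',(553,193),(-.09,.025,-.01)),('scene',(638,199),(-.09,-.025,-.01)),('scene',(553,180),(-.09,.025,.01)),('scene',(641,186),(-.09,-.025,.01))]
px=[(np.array(c)+.5)/4-.5+[150,160] if n=='top' else (np.array(c)-[400,0]+.5)/4-.5+[170,130] for n,c,_ in obs]
L=np.array([q for *_,q in obs])
def W(v,L=L):
    M=R.from_euler('ZYX',[yw+v[3],-v[4],v[5]]).as_matrix(); return p+v[:3]+(L-[.067,0,0])@M.T
f=lambda v:np.r_[np.concatenate([proj(n,w)[0]-u for (n,_,_),w,u in zip(obs,W(v),px)]),(v[:3]-[0,0,.01])/.003,v[3]/.03,(v[4]-.515)/.04,v[5]/.02]
r=least_squares(f,[0,0,.01,0,.51,0]);v=r.x;print(v.round(4),np.degrees(v[4]));print(f(v).round(1))
c=np.array([(-.09,y,z) for y in(-.025,.025) for z in(-.01,.01)])
print('hole end in plate mm',((W(v,c)-o)@J*1e3).round(1).tolist())
```

```text
[-3.000e-04  2.800e-03  9.800e-03  1.900e-02  5.012e-01  3.110e-02] 28.716809061909114
[-0.1  1.3  0.2  1.1  1.8 -3.3 -0.4 -0.2  1.6  0.7  0.3  0.3 -0.8 -0.5
 -2.5 -0.9 -0.1  0.9 -0.1  0.6 -0.3  1.6]
hole end in plate mm [[129.2, 47.3, 25.4], [128.1, 48.6, 45.3], [108.1, 92.4, 21.2], [106.9, 93.7, 41.2]]
```

```bash
python3 -m jog '[{"delta_pos":[-3,-3,-9],"spin":0,"claw":1},{"delta_pos":[-12,-6,-17],"spin":0,"claw":1},{"delta_pos":[-21,-10,-25],"spin":0,"claw":1},{"delta_pos":[-21,-10,-25],"spin":0,"claw":1}]' 120
python3 - <<'E'
from h import *
f=lambda n,x,y,w,h:cv2.resize(eyes.grab_frame(n)[y:y+h,x:x+w],None,fx=4,fy=4,interpolation=cv2.INTER_CUBIC)
a=np.hstack([f('top',150,160,100,130),f('scene',170,130,100,130)])
cv2.imwrite('pics/c9.png',np.clip(a*1.4,0,255).astype(np.uint8))
E
```

```text
clock: 17.65
position: [0.6054, 0.316, 0.1752]
tool_rot: [-3.125, -0.004, 0.428]
force: [-1.3, 0.8, -3.5]
grip_width: 0.0471
```

View pics/c9.png

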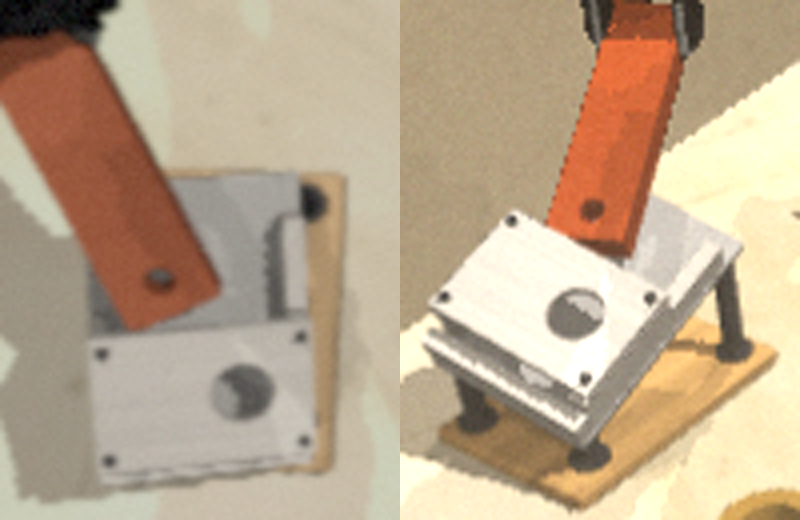

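The end is right at the mouth, off the side fence, and its front corner (top crop 135,330; scene crop 560,235) is passing beneath the bridge's edge. I'll ease it in and watch the force.

```bash
python3 -m jog '[{"delta_pos":[0,0,-4],"spin":0,"claw":1},{"delta_pos":[-6,-3,-8],"spin":0,"claw":1},{"delta_pos":[-12,-5,-11],"spin":0,"claw":1},{"delta_pos":[-17,-8,-14],"spin":0,"claw":1},{"delta_pos":[-17,-8,-14],"spin":0,"claw":1}]' 120
```

```text
clock: 18.25
position: [0.5892, 0.3082, 0.1623]
tool_rot: [-3.125, -0.006, 0.427]
force: [0.8, -0.6, -2.8]
grip_width: 0.0475
```

Run:
```python
from h import *
print([tilt(s=.067,zo=z)[:2] for z in(.007,.01,.013)]); o=bot.observe();print(o['force'],o['position'])
```

```text
[[(1611, 28), (1602, 30)], [(1671, 30), (1670, 32)], [(1634, 34), (1611, 36)]]
[-0.63916704  0.24609915 -2.75736352] [0.5902215  0.30878535 0.16268093]
```

```bash
python3 -m jog '[{"delta_pos":[-5,-2,-3],"spin":0,"claw":1},{"delta_pos":[-10,-4,-6],"spin":0,"claw":1},{"delta_pos":[-15,-6,-9],"spin":0,"claw":1},{"delta_pos":[-20,-9,-11],"spin":0,"claw":1},{"delta_pos":[-20,-9,-11],"spin":0,"claw":1}]' 120
python3 - <<'E'
from h import *
f=lambda n,x,y,w,h:cv2.resize(eyes.grab_frame(n)[y:y+h,x:x+w],None,fx=4,fy=4,interpolation=cv2.INTER_CUBIC)
a=np.hstack([f('top',150,160,100,130),f('scene',170,130,100,130)])
cv2.imwrite('pics/c10.png',np.clip(a*1.4,0,255).astype(np.uint8))
E
```

```text
clock: 19.05
position: [0.5694, 0.2993, 0.1514]
tool_rot: [-3.125, -0.006, 0.428]
force: [0.0, 0.6, -2.8]
grip_width: 0.0474
```

View pics/c10.png

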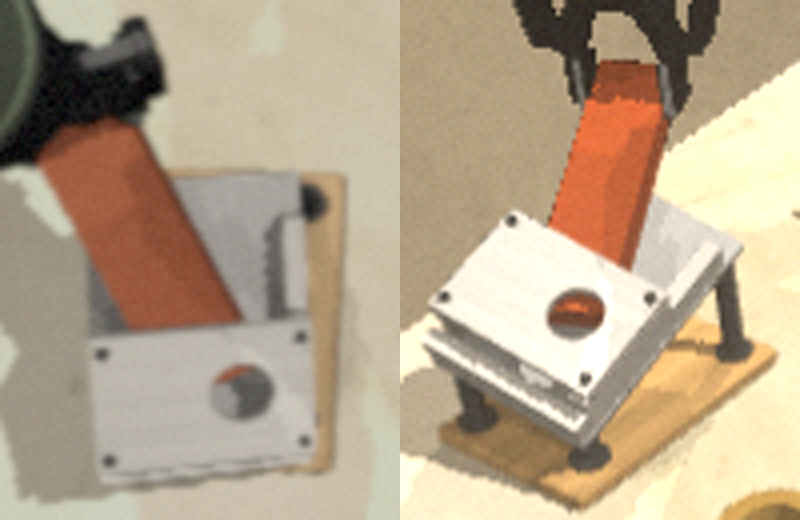

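The hole end is well under the bridge, visible through the guide hole (top crop 240,378; scene crop 577,310), with no contact force. That was my 12th view, so from here I check numerically. Release and withdraw upward.

```bash
python3 -m jog '[{"delta_pos":[0,0,0],"spin":0,"claw":0},{"delta_pos":[0,0,5],"spin":0,"claw":0},{"delta_pos":[0,0,50],"spin":0,"claw":0},{"delta_pos":[0,0,100],"spin":0,"claw":0},{"delta_pos":[0,0,150],"spin":0,"claw":0},{"delta_pos":[0,0,170],"spin":0,"claw":0},{"delta_pos":[0,0,170],"spin":0,"claw":0},{"delta_pos":[0,0,170],"spin":0,"claw":0}]' 120
cat > chk.py <<'E'
from plan import *
from scipy.optimize import minimize
def chk(fn=None):
    sc=[]; ms={}
    for n in('top','scene'):
        im=eyes.grab_frame(n); 
        if fn: cv2.imwrite(f'pics/{fn}_{n}.png',im)
        h=cv2.cvtColor(im,cv2.COLOR_BGR2HSV); m=(((h[...,0]<12)|(h[...,0]>174))&(h[...,1]>115)&(h[...,2]>40)).astype(np.uint8)
        x0,y0,x1,y1=(130,130,260,300) if n=='top' else (150,100,290,280)
        k=np.zeros_like(m);k[y0:y1,x0:x1]=1; ms[n]=m*k
        c,_=cv2.findContours(ms[n],cv2.RETR_EXTERNAL,cv2.CHAIN_APPROX_SIMPLE)
        for q in sorted(c,key=cv2.contourArea)[::-1][:2]:
            r=cv2.minAreaRect(q);print(n,'area',cv2.contourArea(q),cv2.approxPolyDP(q,2.5,True)[:,0].tolist())
    return ms
if __name__=='__main__':
    import sys
    chk(sys.argv[1])
    c=np.array([[x,y,z] for x in(.08,.18) for y in(0,.05) for z in(0,.02)])
    for n in('top','scene'):print('seated expect',n,dict(zip(map(str,(c*1e3).astype(int).tolist()),proj(n,o+c@J.T).round().astype(int).tolist())))
    print(bot.observe()['position'],bot.observe()['grip_width'])
E
python3 chk.py r1
```

```text
clock: 19.95
position: [0.5702, 0.2999, 0.322]
tool_rot: [-3.124, -0.008, 0.428]
force: [-0.3, 0.0, -0.2]
grip_width: 0.0853
top area 1071.0 [[217, 191], [195, 194], [198, 240], [220, 238]]
top area 87.0 [[206, 253], [205, 261], [216, 259], [214, 253]]
scene area 647.5 [[242, 167], [220, 192], [234, 201], [257, 179], [257, 175]]
scene area 97.5 [[217, 204], [210, 205], [207, 211], [212, 214], [218, 212], [220, 207]]
seated expect top {'[80, 0, 0]': [220, 234], '[80, 0, 20]': [221, 238], '[80, 50, 0]': [197, 236], '[80, 50, 20]': [197, 239], '[180, 0, 0]': [219, 190], '[180, 0, 20]': [220, 193], '[180, 50, 0]': [195, 191], '[180, 50, 20]': [195, 194]}
seated expect scene {'[80, 0, 0]': [234, 209], '[80, 0, 20]': [233, 205], '[80, 50, 0]': [218, 199], '[80, 50, 20]': [216, 195], '[180, 0, 0]': [259, 179], '[180, 0, 20]': [258, 175], '[180, 50, 0]': [242, 170], '[180, 50, 20]': [241, 166]}
[0.56985497 0.29972086 0.32081093] 0.0856074223274276
```

Run:
```python
from chk import *
ms=chk()
def hull(n,c): return cv2.convexHull(np.round(proj(n,o+c@J.T)*16).astype(np.int32))
def score(dx,dy,a,dz=0):
    t=0; Q=R.from_euler('z',a).as_matrix()
    c=np.array([[x,y,z] for x in(-.09,.09) for y in(-.025,.025) for z in(-.01,.01)])@Q.T+[.09+dx,.025+dy,.01+dz]
    br=np.array([[x,y,z] for x in(.004,.08) for y in(-.012,.1) for z in(.034,.041)])
    for n in ms:
        m=np.zeros((400,640),np.uint8); cv2.fillConvexPoly(m,hull(n,c),1,shift=4)
        b=np.zeros_like(m); cv2.fillConvexPoly(b,hull(n,br),1,shift=4); b=cv2.dilate(b,np.ones((3,3)))
        t+=int(((m!=ms[n])&(b==0)).sum())
    return t
r=sorted((score(x/1e3,y/1e3,a),x,y,a) for x in range(-4,13,2) for y in range(-4,9,2) for a in np.arange(-.09,.1,.03))
print(r[:8],score(0,0,0))
```

```text
top area 1073.0 [[217, 191], [195, 193], [198, 240], [220, 238]]
top area 87.0 [[206, 253], [205, 261], [216, 259], [214, 253]]
scene area 647.5 [[242, 167], [220, 192], [234, 201], [257, 179], [256, 174]]
scene area 95.5 [[217, 204], [210, 205], [207, 211], [212, 214], [219, 211]]
[(310, -2, 2, np.float64(0.0)), (312, 0, 2, np.float64(0.0)), (314, 0, 4, np.float64(-0.03)), (317, 0, 0, np.float64(0.0)), (320, -2, 2, np.float64(0.03)), (322, -2, 0, np.float64(0.03)), (322, 0, 2, np.float64(-0.03)), (324, -2, 2, np.float64(-0.03))] 317
```

Run:
```python
from workcell import bot
print(bot.job_done()); print(bot.observe()['clock'])
```

```text
the job is handed in; nothing more can be done
None
the job is handed in; nothing more can be done
```

I set the tile down flat on the table and let it go. I then took it again near its plain end and released it under the jig's bridge. From the last pictures it is seated in the low corner. I handed the job in at about 20.3 s of the 58 s, and the hand-in gave no verdict.

**What I did:**
- **First pick-up:** I lifted the tile by its hole end and laid it on the free patch at the front right of the table.
- **Tilting it:** I gripped it again near the plain end. With a light grip and the hole end resting on the table, I raised it until it hung about 29° hole end down, then clamped it hard. The first try stopped at about 20°, so I eased the grip and repeated it.
- **Seating it:** I brought the hole end in under the bridge, turned about 25° from the jig's line, with no contact force. Then I let go and lifted the gripper clear.

**Last checks:**
- **Position:** The tile's outline in both cameras matched the expected seated outline to about 1–2 pixels (2–4 mm). The best fit was 0 to -2 mm in x, +2 mm in y and 0 rad, and exact seating fitted almost as well.
- **Precision:** That fit cannot tell a flush tile from one about 2 mm or 0.03 rad off, so flushness is confirmed only to that level.
- **At rest:** Two successive looks agreed to within a pixel.
- **Gripper:** It was open and about 0.17 m above where it let go, with no force on it.
- **Flat placing:** I judged this from the top picture and the force dropping to zero, and did not measure the angle.
- **Other objects:** I did not measure the short tile, beaker, tape roll or mug at the end. The arm felt no unexpected contact. The short tile was still in its bay in the last picture that showed it.

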